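# Unlock the mixer cradle and hold the rocker arm level above it

## Robot

A 6-joint arm with a two-finger parallel gripper is mounted at the origin on the work surface. World frame = base frame: x ahead of the robot, y to its left, z up, the work surface at z = 0. Lengths are in m, angles in rad, forces in N, time in s.
With the tool pointing down it reaches from about 0.275 to 0.825 m from the base axis. Payload 4.9 kg.
Tool frame: the origin (TCP) lies midway between the tips of the shut fingers; the grasp point (between the pads) lies 19 mm behind it (bot.grip_depth is the distance from the TCP to the grasp point, in m); y points along the fingers, x is the direction in which the jaws open and shut, and the axes are right-handed (so a half turn about y gives the same grasp; the last joint's range is limited). The gripper opens to 85 mm and grips with 20 to 120 N. Pads are 22 mm wide; open, the fingers measure 114 mm over their backs; the gripper's body (76 mm by 85 mm) begins 54 mm behind the grasp point. The pads swing forward as they close: fully open they stand 13 mm farther back than shut.
Start: joints at [1.01, 0.326, -0.193, 1.052, 0, 1.437], TCP at [0.228, 0.501, 0.231] pointing down, gripper open.
Joint ranges: [-2.65, 2.65], [-0.97, 1.79], [-1.3, 1.35], [-1.93, 2.1], [-1.47, 1.37], [-3.14, 3.14]. Speed limits (rad/s): [2.57, 2.57, 3.14, 3.14, 3.14, 3.14].

## Interface

Orientations are given as a unit quaternion [w, x, y, z].
In Python, from cell import bot gives the robot as it stands. Calls block until the motion is done:
- bot.move_pose(position, orientation): joint-space move of the TCP to a pose.
- bot.move_linear(position, speed=0.15, rotation=None, until_force=None): straight line of the TCP; rotation=None keeps the orientation; speed is the mean speed in m/s. With until_force (N) it stops when the force on the tool has changed by that much, and returns True; else False.
- bot.goto_joints(angles): joint-space move.
- bot.set_gripper(opening, grasp_force=None): opening from 0.0 (shut) to 1.0 (fully open); grasp_force is the grip in N (None keeps the last); returns when the fingers have stopped.
- bot.wait(seconds).
- bot.solve_ik(position, orientation): joint angles nearest the present ones, or None.
- bot.camera(name): name is "side" or "top" or "wrist"; returns the picture (480x640x3 uint8, red, green, blue); there is no depth.
- bot.calibration(name): a dict with "mtx" (3x3 intrinsics, pixels), "extrinsics" (4x4, takes a point from world to camera coordinates); the wrist camera has in their place "hand_eye" (4x4, takes a point from camera to tool coordinates, whose origin is the TCP and whose axes are the tool frame's). Camera axes: x right, y down, z forward; pixel columns grow to the right and rows downward; lengths in m; the calibration is good to about 2 mm. A picture is of the moment at which its call begins: read the wrist's pose just before it. calibration takes no time and is no camera call.
A pose or a line that the arm cannot do raises bot.PlanningError and nothing moves.
- bot.close_job(): hands the job in, once; it reports no verdict.
Trained networks look in the newest picture that a camera, given by its name, has taken for a name from the list of things; names that differ only in an ending like _2 or _b are one class to them, and where a whole thing is asked for, a point or a joint stands for the part that bears it (a point fixed in the world has none). Each returns a list of dicts, best first, with "confidence" (0 to 1); they miss things now and then, are a little off and sometimes report something else, mostly with a low value. They report only what shows in the picture. A call takes as long as a camera call. They do not tell look-alikes from the thing itself.
- bot.search_frame(camera, thing): "bbox" ([left, top, width, height] in pixels, round what is visible of it).
Readings, each from a call of its own:
- bot.read_clock(): time.
- bot.read_joint_positions(): joint angles.
- bot.read_joint_vel(): joint speeds.
- bot.read_joint_efforts(): joint torques, N m.
- bot.read_position(): TCP position.
- bot.read_tool_rot(): TCP orientation.
- bot.read_ft_force(): force on the tool from outside, world axes, zero at the start.
- bot.read_moment(): the same for the moment, N m.
- bot.read_gripper_width(): opening from 0.0 (shut) to 1.0 (fully open).
Only numpy, scipy, OpenCV 4.12 (cv2) and the standard library are available. Lean on these libraries where they do the work, as an engineer would, in place of code of your own. Each camera call takes 0.05 s, during which the arm holds its last target. There are 200 camera calls.

## Task

Take the red transport lock out of the mixer cradle and hang it by its eye on the peg of the stand. Then pick up the cast rocker arm by its balance point (the blue band) and hold it level a few centimetres above the cradle, lined up with it and touching nothing else, with the heavy boss centred over the big round seat and the small end over the small seat. Finish while still holding it there, with the lock left hanging, and do not disturb the tube rack, the carton or the bottle.

Things in the scene. Friction and masses are not known exactly. Their poses are not given: they have to be found in the camera images.
- cradle: Fixed cradle of a tube mixer: ivory bed plate 250 x 84 mm, 14 mm thick, flat on the bench, with two blue seat blocks on it. Origin: underside of the bed, midway between the two seats. Its +x axis runs from the small seat to the big seat (80 mm to each), z up. At the start the lock stands on the bed between the blocks.
- seat_big (a point): Centre of the mouth of the big round seat (57 mm wide hole in a 72 mm square blue block), on the block's top face, 34 mm above the bench; axes as the cradle's.
- seat_small (a point): Centre of the mouth of the small round seat (33 mm wide hole in a 44 mm square blue block), on the block's top face, 34 mm above the bench; axes as the cradle's.
- lock_eye (a point): Centre of the round eye (30 mm diameter, axis along y) of the loose red transport lock, about 0.22 kg (may vary), 112 mm high. The lock is a foot 44 x 36 mm (x, y), 22 mm high, with an upright plate on it, 10 mm thick (y) and 44 mm wide (x); the eye centre is 50 mm above the underside of the foot. z up, also when hung.
- lock_tab (a point): Centre of the lock's grip tab: the top of its plate, 32 mm wide (x), 10 mm thick (y), 34 mm high, 45 mm above the eye centre. Grip it from above on its two faces, closing along y. Axes as lock_eye.
- stand: Fixed grey peg stand: round base 90 mm across, 13 mm high, post 14 mm thick with a dark clamp block 26 x 22 mm, top 135 mm above the bench. Origin: centre of its underside. The peg points along its -y axis; z up.
- peg_mid (a point): Middle of the peg on its centre line, 120 mm above the bench, 50 mm from the post's axis: where the lock is to hang. The peg is a level bar, 10 mm diameter, pointing along -y; its free end with a blue button 16 mm across is 44 mm from here towards -y. A hung lock has its eye centre about 10 mm below the peg's centre line. Axes as the stand's.
- rocker_balance (a point): Balance point of the loose cast metal rocker arm, about 0.38 kg (may vary): middle of the blue band (30 mm long) on its straight bar. The bar is 14 mm wide (y), 20 mm high; this point is half-way up it, 24 mm above the arm's underside. It lies on the bench at first. +x: along the bar to the heavy boss, z up. Grip across the bar, closing along y.
- rocker_boss (a point): Centre of the heavy round boss of the rocker arm (48 mm in diameter, 36 mm high), half-way up, 18 mm above the arm's underside, 45 mm from the balance point towards +x. Axes as rocker_balance.
- rocker_tip (a point): Centre of the small round end of the rocker arm (24 mm in diameter, 36 mm high), half-way up, 18 mm above the arm's underside, 115 mm from the balance point towards -x. Axes as rocker_balance.
- rack: Bystander: blue tube rack 70 x 150 mm with four capped white tubes, 122 mm high. Origin: centre of its underside.
- carton: Bystander: white carton with coloured squares, 80 x 120 x 55 mm. Origin: centre of its underside.
- bottle: Bystander: amber jar with white cap, 56 mm in diameter, 110 mm high. Origin: centre of its underside.
Not all that is in view belongs to the job. What is meant by the part that bears rocker_balance is not brown, pink or turquoise, and is the larger of those in its own colour.

How it is judged:
On the way:
1. the lock hangs by its eye on the peg, let go (x of lock_eye in the frame of peg_mid between -0.018 and 0.018 m and y of lock_eye in the frame of peg_mid between -0.042 and 0.042 m and z of lock_eye in the frame of peg_mid between -0.018 and 0 m and contact force between lock and stand above 0.5 N and contact force between the fingers and lock below 0.05 N), for 0.3 s.
At the end, for the whole second after the job is handed in: Lock hanging still on the peg, not held. Rocker arm held within 22 mm of its balance point, at rest, level within 0.10 rad, underside 12 to 92 mm above the seats, boss within 14 mm and small end within 18 mm of their seats' axes, touching only the fingers (all of step 1 and linear speed of lock below 0.05 m/s and horizontal distance between rocker_boss and seat_big below 0.014 m and horizontal distance between rocker_tip and seat_small below 0.018 m and angle between rocker_balance's own z axis and vertical below 0.1 rad and z of rocker_balance in the frame of cradle between 0.07 and 0.15 m and x of the grasp point in the frame of rocker_balance between -0.022 and 0.022 m and contact force between the fingers and rocker above 1 N and contact force between each of cradle, stand, lock, rack, carton, bottle and rocker below 0.05 N and linear speed of rocker below 0.03 m/s); the arm keeps its last pose, push and grip.
It fails at once if the tube rack is disturbed (moved over 25 mm or tipped) (distance of rack from where it was at the start of the episode above 0.025 m or angle between rack's own z axis and vertical above 0.3 rad).
It fails at once if the carton is disturbed (moved over 25 mm or tipped) (distance of carton from where it was at the start of the episode above 0.025 m or angle between carton's own z axis and vertical above 0.3 rad).
It fails at once if the bottle is disturbed (moved over 25 mm or tipped) (distance of bottle from where it was at the start of the episode above 0.025 m or angle between bottle's own z axis and vertical above 0.3 rad).
It also fails if it takes over 64 s, if anything falls off the work surface, if the arm or the gripper's body presses on something with over 40 N, if the wrist force passes 120 N, or if a joint passes its speed limit or range.

## Working session

There is one attempt and no reset: what is moved stays moved. The work goes in short steps, each a Python script; the robot and the scene stay as the last script left them, time stands still between calls to the robot, and variables do not carry over. Pictures are saved under pics/ and viewed, about 8 in all and at most 12, crops included, and the job is handed in when it is done.

```bash
ls; mkdir -p pics; python3 - <<'E'
from cell import bot
import cv2,numpy as np
for c in("top","side"):
    im=bot.camera(c); cv2.imwrite(f"pics/{c}0.png",im[:,:,::-1])
    k=bot.calibration(c); print(c,np.round(k["mtx"],1).tolist(),np.round(k["extrinsics"],4).tolist())
    for t in("cradle","seat_big","seat_small","lock_eye","lock_tab","stand","peg_mid","rocker_balance","rack","carton","bottle"):
        print(t,[(np.round(d["bbox"]).astype(int).tolist(),round(d["confidence"],2)) for d in bot.search_frame(c,t)])
print(np.round(bot.calibration("wrist")["hand_eye"],4).tolist(),np.round(bot.calibration("wrist")["mtx"],1).tolist(),bot.read_tool_rot(),bot.grip_depth,bot.read_clock())
E
```

```text
pics
top [[609.3, 0.0, 332.3], [0.0, 609.3, 244.7], [0.0, 0.0, 1.0]] [[0.0061, -0.9999, -0.0154, -0.164], [-0.9935, -0.0044, -0.1138, 0.5805], [0.1137, 0.016, -0.9934, 1.5305], [0.0, 0.0, 0.0, 1.0]]
cradle [([268, 219, 41, 104], 0.92)]
seat_big [([266, 221, 49, 100], 0.82)]
seat_small [([268, 222, 43, 98], 0.59)]
lock_eye [([283, 266, 13, 18], 0.48)]
lock_tab [([281, 263, 19, 24], 0.57)]
stand [([131, 252, 43, 39], 0.7)]
peg_mid [([133, 256, 42, 34], 0.64)]
rocker_balance [([524, 235, 23, 76], 0.93), ([442, 268, 21, 59], 0.75), ([383, 237, 20, 74], 0.62), ([347, 318, 26, 74], 0.62), ([434, 189, 37, 44], 0.52), ([267, 219, 46, 101], 0.15)]
rack [([244, 142, 60, 38], 0.86)]
carton [([155, 166, 53, 40], 0.78)]
bottle [([340, 165, 22, 30], 0.64), ([280, 264, 20, 22], 0.28)]
side [[527.1, 0.0, 314.0], [0.0, 527.1, 238.9], [0.0, 0.0, 1.0]] [[0.7246, -0.6889, -0.0182, -0.5207], [-0.5294, -0.5396, -0.6547, 0.2685], [0.4412, 0.484, -0.7557, 1.4876], [0.0, 0.0, 0.0, 1.0]]
cradle []
seat_big [([241, 217, 75, 53], 0.9), ([318, 266, 47, 49], 0.42)]
seat_small [([236, 215, 82, 54], 0.59)]
lock_eye [([269, 219, 15, 29], 0.92), ([199, 159, 24, 39], 0.24)]
lock_tab [([268, 214, 16, 35], 0.7)]
stand [([197, 160, 25, 38], 0.57)]
peg_mid [([200, 160, 26, 38], 0.77)]
rocker_balance [([236, 299, 61, 40], 0.88), ([315, 268, 46, 50], 0.79), ([336, 316, 48, 42], 0.76), ([310, 160, 47, 54], 0.75), ([409, 340, 57, 62], 0.73), ([392, 285, 45, 16], 0.56)]
rack [([310, 162, 47, 52], 0.7), ([200, 157, 26, 44], 0.19)]
carton [([259, 150, 35, 32], 0.66), ([200, 160, 23, 39], 0.33)]
bottle [([357, 203, 18, 36], 0.88), ([319, 270, 43, 47], 0.68)]
[[1.0, -0.0006, 0.0003, 0.0], [-0.0005, -0.2993, 0.9542, -0.143], [-0.0005, -0.9542, -0.2993, 0.0774], [0.0, 0.0, 0.0, 1.0]] [[408.7, 0.0, 322.8], [0.0, 408.7, 234.0], [0.0, 0.0, 1.0]] [-0.59453096  0.59455664  0.38278029 -0.38277225] 0.0187 1.2
```

```bash
python3 - <<'E'
import cv2
im=cv2.imread("pics/top0.png")[130:410,120:560]
cv2.imwrite("pics/topz.png",cv2.resize(im,None,fx=1.8,fy=1.8,interpolation=cv2.INTER_CUBIC))
im=cv2.imread("pics/side0.png")[140:410,180:480]
cv2.imwrite("pics/sidez.png",cv2.resize(im,None,fx=2.2,fy=2.2,interpolation=cv2.INTER_CUBIC))
E
```

```text
(no output)
```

View pics/topz.png

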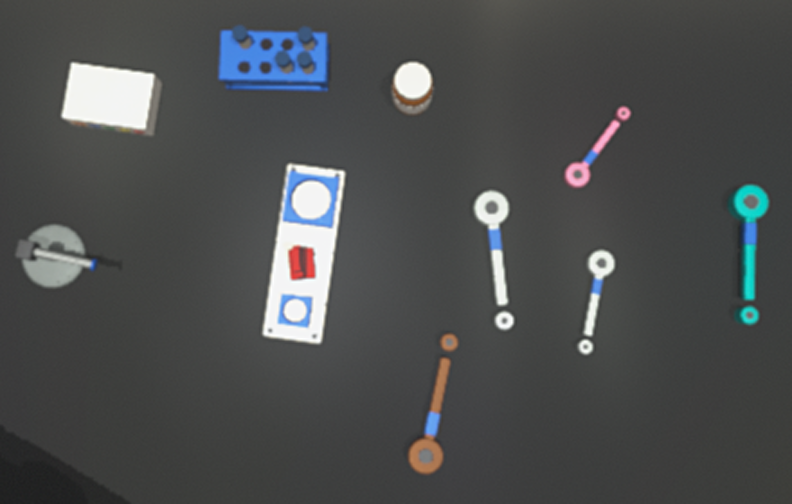

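View pics/sidez.png

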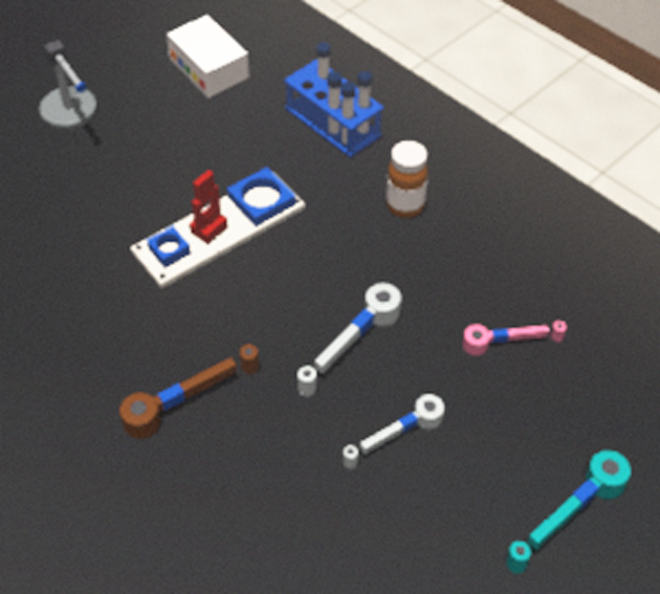

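```bash
cat >h.py <<'E'
from cell import bot
import cv2,numpy as np
from scipy.spatial.transform import Rotation as R
def Text(c,pos=None,rot=None):
    k=bot.calibration(c)
    if c!="wrist": return k["mtx"],np.array(k["extrinsics"])
    T=np.eye(4);q=np.array(rot);T[:3,:3]=R.from_quat(q[[1,2,3,0]]).as_matrix();T[:3,3]=pos
    return k["mtx"],np.linalg.inv(T@np.array(k["hand_eye"]))
def ray(px,K,E,z):
    d=E[:3,:3].T@np.linalg.inv(K)@np.array([px[0],px[1],1.]); o=-E[:3,:3].T@E[:3,3]
    return o+d*(z-o[2])/d[2]
def proj(P,K,E):
    p=K@(E[:3,:3]@np.asarray(P)+E[:3,3]); return p[:2]/p[2]
def down(yaw):
    # tool y down, tool x (jaw axis) at world yaw
    x=np.array([np.cos(yaw),np.sin(yaw),0]);y=np.array([0,0,-1.])
    q=R.from_matrix(np.c_[x,y,np.cross(x,y)]).as_quat(); return q[[3,0,1,2]]
def shot(name):
    p,r=bot.read_position(),bot.read_tool_rot(); im=bot.camera("wrist")
    cv2.imwrite(f"pics/{name}.png",im[:,:,::-1]); np.savez(f"pics/{name}.npz",p=p,r=r); return im,Text("wrist",p,r)
E
python3 - <<'E'
from h import *
K,E=Text("top");K2,E2=Text("side")
pts=dict(big=(311,199,.034),small=(295,310,.034),lockmid=(303,262,.08),base=(53,256,.006),clamp=(25,250,.13),button=(95,263,.12),boss=(491,208,.036),tip=(504,321,.036),rack=(273,57,.06),bottle=(413,80,.11),carton=(110,97,.055))
for n,(u,v,z) in pts.items():
    P=ray((120+u/1.8,130+v/1.8),K,E,z); s=proj(P,K2,E2); print(n,np.round(P,3),"side zoom",np.round((s-[180,140])*2.2))
print(R.from_quat(np.array(bot.read_tool_rot())[[1,2,3,0]]).as_matrix().round(2))
E
```

```text
big [ 0.591 -0.06   0.034] side zoom [259. 194.]
small [ 0.434 -0.039  0.034] side zoom [167. 244.]
lockmid [ 0.499 -0.053  0.08 ] side zoom [206. 204.]
base [0.51  0.315 0.006] side zoom [ 65. 108.]
clamp [0.51  0.314 0.13 ] side zoom [52. 50.]
button [0.493 0.222 0.12 ] side zoom [80. 89.]
boss [ 0.579 -0.315  0.036] side zoom [381. 298.]
tip [ 0.42  -0.333  0.036] side zoom [304. 375.]
rack [ 0.792 -0.005  0.06 ] side zoom [331.  96.]
bottle [ 0.747 -0.203  0.11 ] side zoom [407. 154.]
carton [0.734 0.227 0.055] side zoom [205.  46.]
[[ 0.41  0.   -0.91]
 [ 0.91 -0.    0.41]
 [-0.   -1.   -0.  ]]
```

```bash
python3 - <<'E'
from h import *
y=np.radians(82)
bot.move_pose([.40,.24,.32],down(y)); a,_=shot("w_st"); print([ (d["bbox"],d["confidence"]) for d in bot.search_frame("wrist","peg_mid")])
bot.move_pose([.42,-.05,.27],down(y)); b,_=shot("w_lk"); print([ (d["bbox"],d["confidence"]) for d in bot.search_frame("wrist","lock_tab")])
print(bot.read_clock(),bot.read_joint_positions())
cv2.imwrite("pics/both.png",cv2.resize(np.vstack([a[40:,:],b[40:,:]])[:,:,::-1],(436,600)))
E
```

```text
[([319.6, 227.0, 117.2, 100.3], 0.78)]
[([312.9, 241.8, 45.4, 93.4], 0.59)]
3.7667 [-2.90941266e-01  6.19732488e-02 -4.23306709e-01  1.08509015e+00
  2.60822138e-04 -1.53430017e-01]
```

View pics/w_st.png

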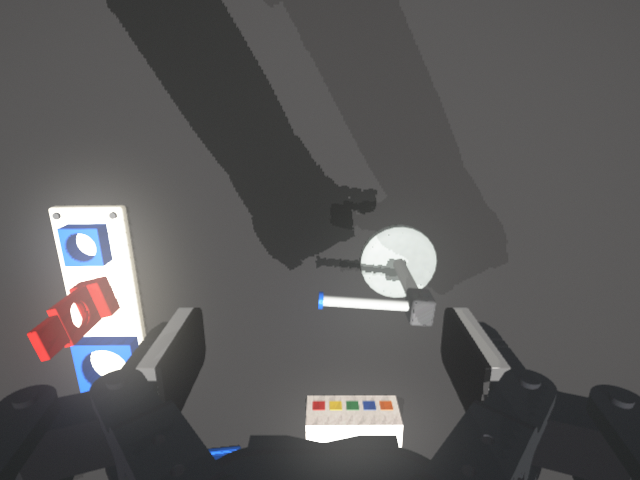

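View pics/w_lk.png

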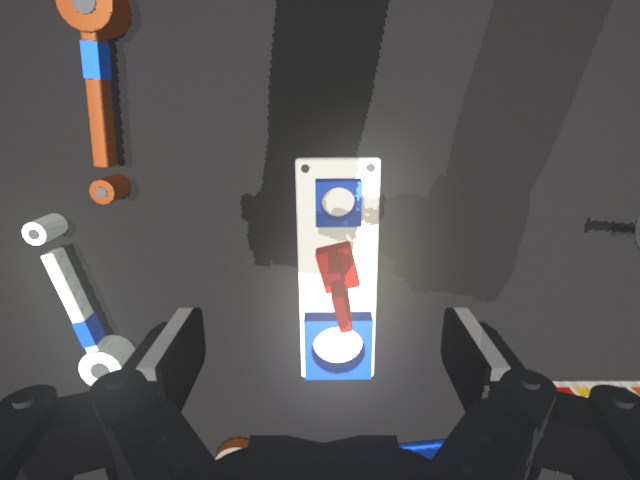

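```bash
python3 - <<'E'
import cv2,numpy as np
a=cv2.imread("pics/w_lk.png")[225:345,290:390];b=cv2.imread("pics/w_st.png")[270:340,310:445]
f=lambda i,s:cv2.resize(i,None,fx=s,fy=s,interpolation=cv2.INTER_CUBIC)
o=np.zeros((600,800,3),np.uint8);A=f(a,5);o[:600,:500]=A;B=f(b,2.2);o[:154,501:798]=B
cv2.imwrite("pics/z.png",o)
E
```

```text
(no output)
```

View pics/z.png

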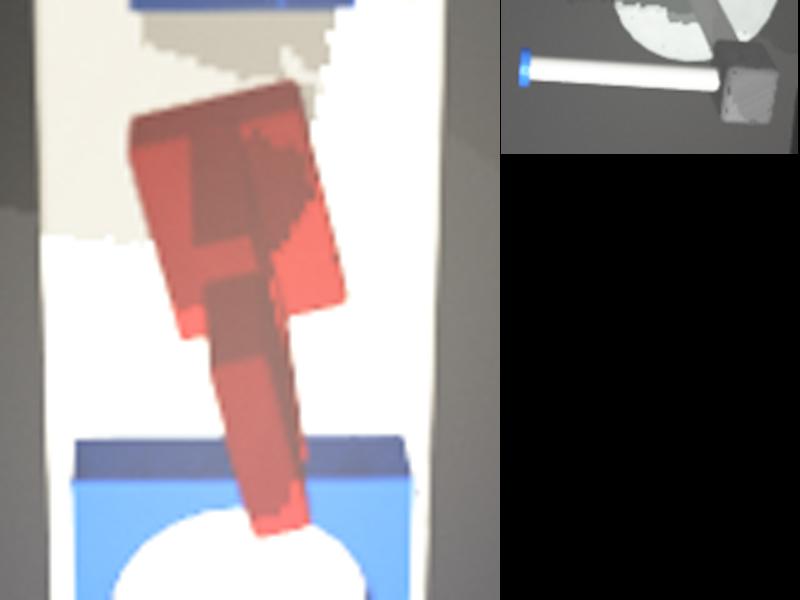

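```bash
python3 - <<'E'
from h import *
def ld(n): d=np.load(f"pics/{n}.npz"); return Text("wrist",d["p"],d["r"])
K,E=ld("w_lk")
for nm,pts,z in(("foot",[(130,150),(302,112),(345,298),(183,338)],.036),("tab",[(212,372),(265,357),(310,523),(258,537)],.126)):
    P=np.array([ray((290+u/5,225+v/5),K,E,z) for u,v in pts])
    e=(P[2]+P[3]-P[0]-P[1])/2; f=(P[1]+P[2]-P[0]-P[3])/2
    print(nm,P.mean(0).round(4),"x-len",np.linalg.norm(e).round(4),"yaw",np.degrees(np.arctan2(e[1],e[0])).round(1),"y-len",np.linalg.norm(f).round(4),"yaw",np.degrees(np.arctan2(-f[0],f[1])).round(1))
for nm,p in(("big",(338.5,344)),("small",(338.5,202))): print(nm,ray(p,K,E,.034).round(4))
w=[]
K,E=ld("w_st")
for nm,p,z in(("button",(320.9,300.9),.12),("junction",(409,305.5),.12),("clamp",(422.7,313.2),.135),("base",(399,261),.01)): w.append(ray(p,K,E,z));print(nm,w[-1].round(4))
d=w[0]-w[1];print("peg dir deg from -y",np.degrees(np.arctan2(d[0],-d[1])),np.linalg.norm(d))
E
```

```text
foot [ 0.5006 -0.0447  0.036 ] x-len 0.0414 yaw 6.0 y-len 0.0342 yaw 6.2
tab [ 0.501  -0.0446  0.126 ] x-len 0.03 yaw 6.6 y-len 0.0086 yaw 9.2
big [ 0.5853 -0.055   0.034 ]
small [ 0.4322 -0.0354  0.034 ]
button [0.4937 0.2259 0.12  ]
junction [0.5099 0.3064 0.12  ]
clamp [0.511  0.3155 0.135 ]
base [0.5096 0.3168 0.01  ]
peg dir deg from -y -11.327824143064614 0.08208874953851952
```

```bash
python3 - <<'E'
from h import *
q=down(np.radians(96.4))
bot.move_pose([.5008,-.0447,.20],q)
bot.move_linear([.5008,-.0447,.090],.12)
bot.set_gripper(0.0,60); print("w",bot.read_gripper_width(),bot.read_ft_force().round(1))
bot.move_linear([.5008,-.0447,.26],.15); print("w",bot.read_gripper_width(),bot.read_ft_force().round(1))
y=np.radians(90-11.2); s=np.array([np.cos(y),np.sin(y),0])
pm=np.array([.501,.266,.146])
bot.move_pose(pm-.08*s+[0,0,.08],down(y))
bot.move_linear(pm-.08*s,.1)
im,_=shot("w_pre"); print(bot.read_position(),bot.read_clock(),bot.read_joint_positions().round(2))
sd=bot.camera("side")[130:230,170:270]
cv2.imwrite("pics/pre.png",np.hstack([cv2.resize(im,(560,420)),cv2.resize(sd,(240,420))])[:,:,::-1])
cv2.imwrite("pics/pre2.png",np.hstack([cv2.resize(im[200:440,180:460],(420,360),interpolation=2),cv2.resize(sd,(360,360),interpolation=2)])[:,:,::-1])
E
```

```text
w 0.1040838942987739 [-0.   0.4  1.1]
w 0.11276756794395454 [ 0.4  0.9 -1.8]
[0.48613673 0.18757486 0.14674198] 9.2333 [ 0.23  0.35 -0.4   0.83 -0.    0.42]
```

View pics/pre2.png

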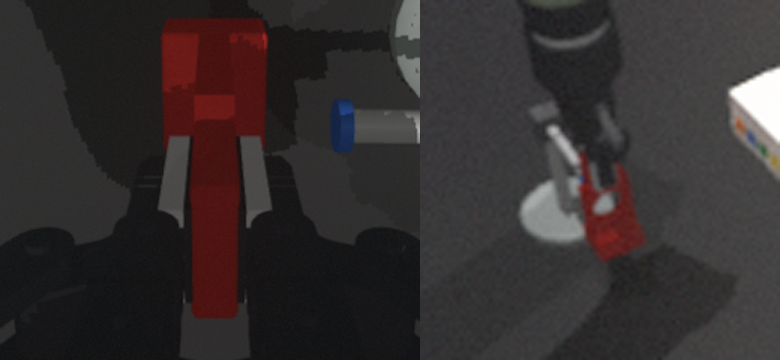

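```bash
python3 - <<'E'
from h import *
d=np.load("pics/w_pre.npz");K,E=Text("wrist",d["p"],d["r"])
y=np.radians(78.8); s=np.array([np.cos(y),np.sin(y),0]); pm=np.array([.501,.266,.12])
print(proj(pm-.043*s,K,E),proj(pm-.043*s+[0,0,.008],K,E),proj(pm-.043*s-[0,0,.008],K,E),ray((408,284),K,E,.12),pm-.043*s)
# foot near top corners of held lock: zoom (162,30),(266,30); foot top z = eye-.028
for u in((162,32),(266,32)): print(ray((180+u[0]/1.5,200+u[1]/1.5),K,E,.120-.028))
E
```

```text
[403.84923171 283.48051661] [407.35729974 291.15259876] [400.61932844 276.41677584] [0.4932693  0.22562628 0.12      ] [0.49264792 0.22381893 0.12      ]
[0.46118349 0.17492175 0.092     ]
[0.46797753 0.20904866 0.092     ]
```

```bash
python3 - <<'E'
from h import *
y=np.radians(78.8); s=np.array([np.cos(y),np.sin(y),0])
p=np.array([.501,.266,.146])
print("thread hit",bot.move_linear(p-.01*s,.06,until_force=6),bot.read_position().round(4),bot.read_ft_force().round(1))
print("down hit",bot.move_linear(p-.01*s-[0,0,.016],.02,until_force=3),bot.read_position().round(4),bot.read_ft_force().round(1))
sd=bot.camera("side")[130:230,170:270]
cv2.imwrite("pics/hang.png",cv2.resize(sd,(500,500),interpolation=2)[:,:,::-1]); print(bot.read_clock())
E
```

```text
thread hit False [0.499  0.2558 0.146 ] [ 0.3  0.9 -2.3]
down hit True [0.4991 0.2561 0.1358] [ 0.8 -0.1  4.7]
11.2083
```

View pics/hang.png

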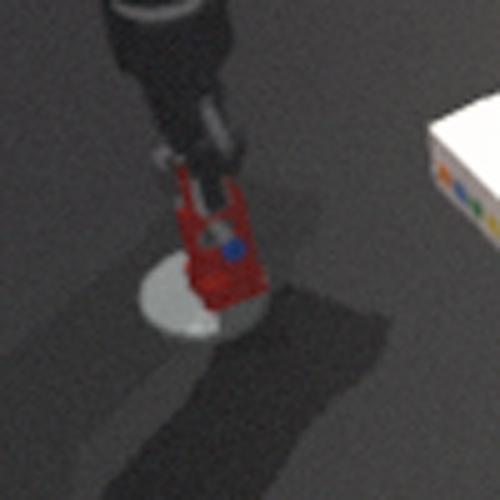

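```bash
python3 - <<'E'
from h import *
p=bot.read_position()
bot.set_gripper(0.4); bot.wait(0.3)
bot.move_linear(p+[0,0,.10],.1)
bot.move_linear(p+[-.08,0,.20],.2); im,_=shot("w_hung"); bot.set_gripper(1.0)
bot.move_pose([.43,-.05,.30],down(np.radians(82))); im2,_=shot("w_cr")
bot.move_pose([.43,-.32,.25],down(np.radians(96))); im3,_=shot("w_rk")
print([(d["bbox"],d["confidence"]) for d in bot.search_frame("wrist","rocker_balance")],bot.read_clock())
cv2.imwrite("pics/three.png",np.vstack([np.hstack([cv2.resize(im[140:380,180:500],(400,300)),cv2.resize(im2[140:380,160:480],(400,300))]),np.hstack([cv2.resize(im3,(400,300)),cv2.resize(im3[130:370,160:480],(400,300))])])[:,:,::-1])
E
```

```text
[([138.7, 119.8, 59.5, 147.4], 0.95), ([287.4, 167.2, 47.9, 195.7], 0.85), ([384.8, 1.5, 88.4, 171.8], 0.59)] 16.8167
```

View pics/three.png

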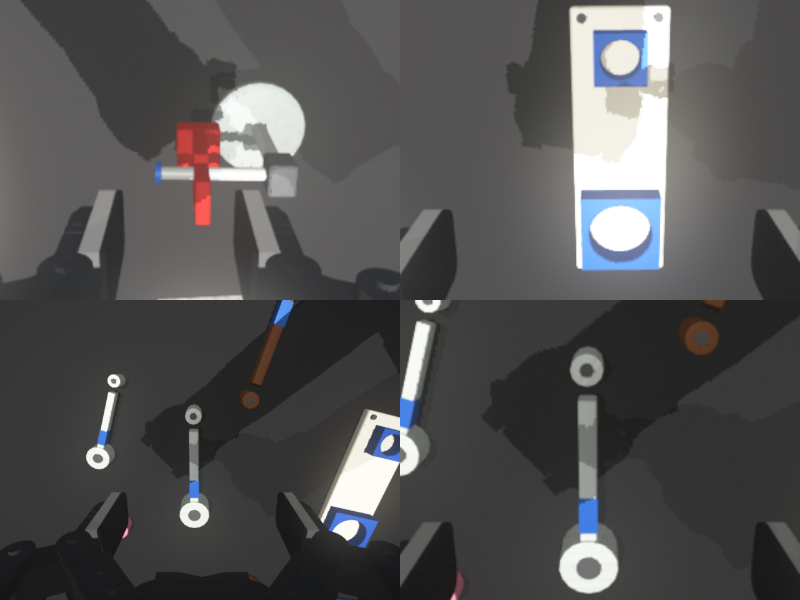

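```bash
python3 - <<'E'
from h import *
a=cv2.imread("pics/w_cr.png")[140:370,280:390]; b=cv2.imread("pics/w_rk.png")[160:370,280:350]
o=np.zeros((600,800,3),np.uint8); A=cv2.resize(a,None,fx=2.6,fy=2.6,interpolation=2);B=cv2.resize(b,None,fx=2.8,fy=2.8,interpolation=2)
# big seat enlarged
c=cv2.resize(cv2.imread("pics/w_cr.png")[285:360,295:380],None,fx=3.4,fy=3.4,interpolation=2)
o[:A.shape[0],:A.shape[1]]=A;o[:B.shape[0],300:300+B.shape[1]]=B;o[:c.shape[0],510:510+c.shape[1]]=c
print(A.shape,B.shape,c.shape);cv2.imwrite("pics/z2.png",o)
E
```

```text
(598, 286, 3) (588, 196, 3) (255, 289, 3)
```

View pics/z2.png

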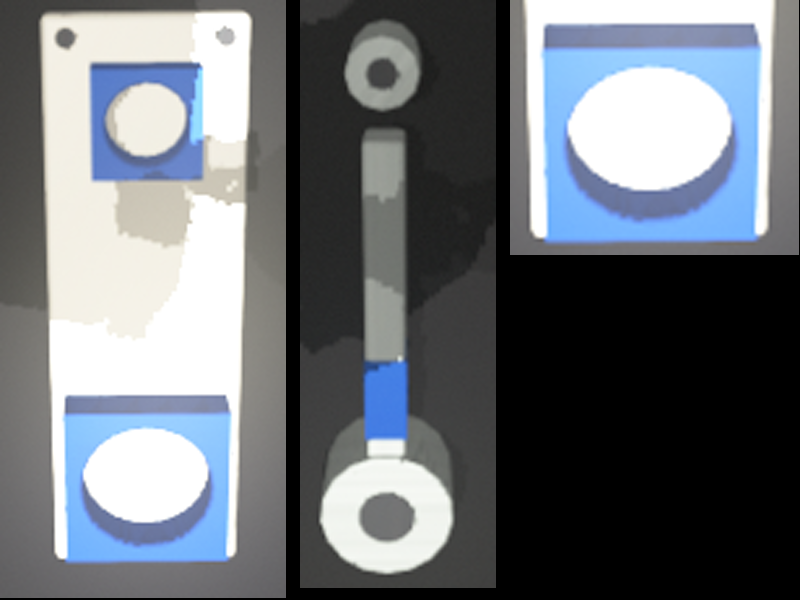

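```bash
python3 - <<'E'
from h import *
def ld(n): d=np.load(f"pics/{n}.npz"); return Text("wrist",d["p"],d["r"])
def pr(n,a,b):
    d=a-b; print(n,a.round(4),b.round(4),"dist",np.linalg.norm(d).round(4),"yaw",np.degrees(np.arctan2(d[1],d[0])).round(2))
K,E=ld("w_cr"); pr("seats",ray((336.6,327.4),K,E,.034),ray((336.5,186.9),K,E,.034))
K,E=ld("w_rk"); B,T=ray((311.1,343.9),K,E,.036),ray((309.3,186.1),K,E,.036); pr("rocker",B,T)
print("balance",T+(B-T)*115/160,"band",ray((310.7,302.9),K,E,.034))
E
```

```text
seats [ 0.5931 -0.0558  0.034 ] [ 0.4337 -0.0352  0.034 ] dist 0.1608 yaw -7.37
rocker [ 0.581 -0.314  0.036] [ 0.4223 -0.331   0.036 ] dist 0.1596 yaw 6.12
balance [ 0.53640024 -0.31876152  0.036     ] band [ 0.53690297 -0.31870667  0.034     ]
```

```bash
python3 - <<'E'
from h import *
p=np.array([.5366,-.3187,.006])
bot.move_pose(p+[0,0,.12],down(np.radians(96.1)))
print(bot.move_linear(p,.1,until_force=15),bot.read_position().round(4))
f0=bot.read_ft_force()
bot.set_gripper(0.0,90); print("w",bot.read_gripper_width())
bot.move_linear(p+[0,0,.20],.12); bot.wait(.3); print("w",bot.read_gripper_width(),(bot.read_ft_force()-f0).round(1))
b=np.array([.5925,-.057]);s=np.array([.4337,-.0362]);d=b-s;t=s+d*115/160
yaw=np.arctan2(d[1],d[0])+np.pi/2
bot.move_pose([*t,.20],down(yaw)); bot.move_linear([*t,.095],.08); bot.wait(.4)
im,_=shot("w_fin"); sd=bot.camera("side")
print(bot.read_position().round(4),t,bot.read_clock())
cv2.imwrite("pics/fin.png",np.hstack([cv2.resize(im[110:400,240:420],(372,600)),cv2.resize(sd[140:290,180:285],(420,600))])[:,:,::-1])
E
```

```text
False [ 0.5371 -0.3191  0.0068]
w 0.1471556631623776
w 0.14469797910617493 [ 0.1  0.  -4.5]
[ 0.5479 -0.0512  0.095 ] [ 0.5478375 -0.05115  ] 24.6417
```

View pics/fin.png

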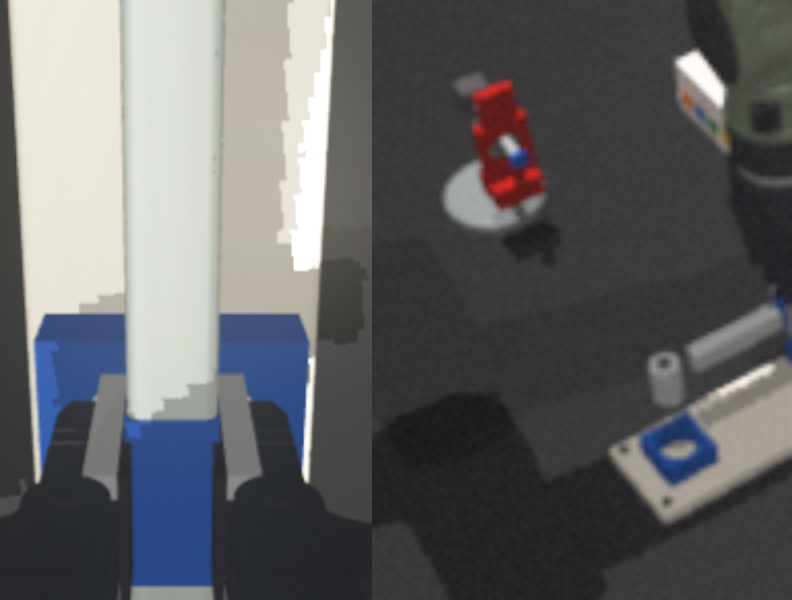

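```bash
python3 - <<'E'
from h import *
K,E=Text("side"); print("side tip",ray((253,229.5),K,E,.126).round(4),"side seat",ray((256.5,252.5),K,E,.034).round(4))
im=cv2.imread("pics/w_fin.png"); cv2.imwrite("pics/fin2.png",cv2.resize(im[0:300,220:440],(440,600),interpolation=2))
d=np.load("pics/w_fin.npz");K,E=Text("wrist",d["p"],d["r"])
b=np.array([.5925,-.057]);s=np.array([.4337,-.0362])
print("expected zoom px: tip top",(proj([*s,.126],K,E)-[220,0])*2,"seat small",(proj([*s,.034],K,E)-[220,0])*2)
t=bot.camera("top"); 
E
```

```text
side tip [ 0.4388 -0.0339  0.126 ] side seat [ 0.4313 -0.0448  0.034 ]
expected zoom px: tip top [ 202.78445557 -127.4946639 ] seat small [203.9164419   34.64754011]
```

View pics/fin2.png

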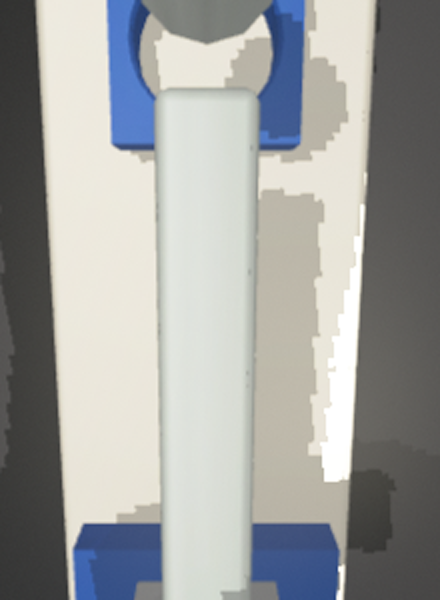

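```bash
python3 - <<'E'
from h import *
d=np.load("pics/w_rk.npz");K,E=Text("wrist",d["p"],d["r"])
e=ray((310,140/2.8+160),K,E,.034)[:2]; L=np.linalg.norm(e-[.5366,-.3187]); print("bar end from balance",L)
d=np.load("pics/w_fin.npz");K,E=Text("wrist",d["p"],d["r"])
b=np.array([.5925,-.057]);s=np.array([.4337,-.0362]);u=np.r_[(b-s)/np.linalg.norm(b-s),0]; c=np.r_[d["p"][:2],.1137]
for t in(-.1,-.05,0,.05,.1,.15): # tilt: tip up positive
    ex=u*np.cos(t)-np.array([0,0,1])*np.sin(t); ez=np.array([0,0,1])*np.cos(t)+u*np.sin(t); v=np.cross(ez,ex)
    q=lambda x,y,z:(proj(c+x*ex+y*v+z*ez,K,E)-[220,0])*2
    K2,E2=Text("side"); st=proj(c-.115*ex+.012*ez,K2,E2)
    print(t,"bar end row",q(-L,0,.01)[1].round(),"end width",np.linalg.norm(q(-L,.007,.01)-q(-L,-.007,.01)).round(1),"tip low row",q(-.103,0,-.024)[1].round(),"side tip top px",st.round(1))
im=cv2.imread("pics/fin.png")
sd=bot.camera("side"); tp=bot.camera("top")
KT,ET=Text("top"); p=proj([*(s+.72*(b-s)),.1],KT,ET).astype(int); print(p)
A=cv2.resize(sd[195:275,230:330],(800,640)[:2] and (560,448),interpolation=2); B=cv2.resize(tp[p[1]-60:p[1]+60,p[0]-25:p[0]+25],(187,448),interpolation=2)
cv2.imwrite("pics/fin3.png",np.hstack([A,B])[:,:,::-1]); print(p-[25,60])
E
```

```text
bar end from balance 0.09284089246373489
-0.1 bar end row 90.0 end width 101.0 tip low row 76.0 side tip top px [252.5 233.5]
-0.05 bar end row 86.0 end width 105.1 tip low row 62.0 side tip top px [252.3 232.2]
0 bar end row 84.0 end width 109.5 tip low row 47.0 side tip top px [252.2 230.8]
0.05 bar end row 84.0 end width 114.1 tip low row 33.0 side tip top px [252.2 229.4]
0.1 bar end row 86.0 end width 119.0 tip low row 20.0 side tip top px [252.3 228. ]
0.15 bar end row 91.0 end width 124.2 tip low row 8.0 side tip top px [252.5 226.5]
[286 254]
[261 194]
```

View pics/fin3.png

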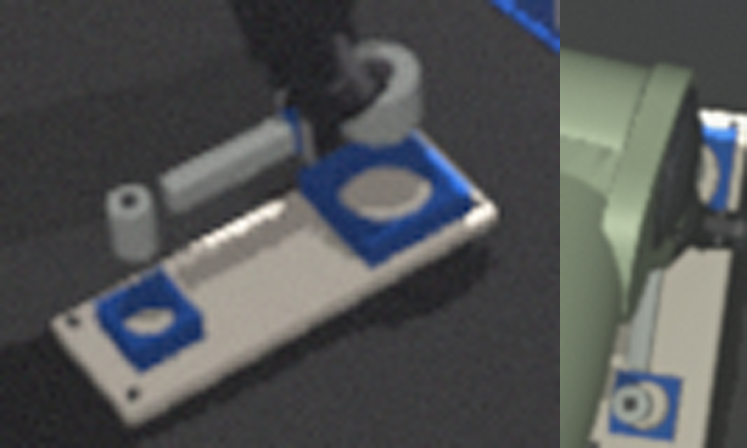

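```bash
python3 - <<'E'
from h import *
print(bot.read_gripper_width(),bot.read_joint_vel().round(4),bot.read_clock()); bot.close_job()
E
```

```text
0.14624924389089317 [-0.0012  0.0012 -0.0004  0.0001  0.0004  0.0008] 24.7917
the job is handed in; nothing more can be done
```

The job is handed in at 24.8 s, with the lock hanging on the peg and the rocker arm still held level above the cradle. The hand-in reports no verdict, so success rests on my own checks below.

**Lock:** I gripped it by its tab, slid its eye over the peg and lowered it. It touched the peg after 10.2 mm, against the 10 mm expected, and I let go. Later wrist and side pictures show it still hanging.

**Rocker arm:** I took the larger white one. Its boss-to-tip length measured 0.160 m, which matches the description. It is gripped on the blue band, and the tool force changed by 4.5 N when I lifted it, roughly the arm's weight.

**Final pose:** The balance point is about 0.114 m above the bench.
- **Tilt:** The wrist picture fits a tilt of about 0.01 rad.
- **Sideways:** The bar is within about 1 mm of the line through the seat blocks.
- **Tip:** In the side picture it is about 1 px from where a level, centred arm should show it.
- **Clearance:** I saw no contact with anything but the fingers.

**Where the checks disagreed:**
- **Small seat:** The wrist and top cameras differ by about 4 mm on its position. A rough side-camera reading was about 9 mm off, and about 5 mm off after I re-read it by eye. Both are inside the 14 and 18 mm limits.
- **Top camera:** The robot hides part of its final view, so I did not use it to measure the final position.

I did not see the tube rack, carton or bottle disturbed, but I did not re-measure their positions at the end.

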